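Lock the indexing fixture at its home position

ROBOT

A 6-joint arm with a two-finger parallel gripper is mounted at the origin on a cart in front of the work surface, level with it; the furniture and walls round the work are solid. World frame = base frame: x ahead of the robot, y to its left, z up, the work surface at z = 0. Lengths are in m, angles in degrees, forces in N, time in s.
With the tool pointing down it reaches from about 0.4 to 0.825 m from the base axis. Payload 7 kg.
Tool frame: the origin (TCP) lies on the centre line of the jaws, within the pads' length; the fingertips stand 8 mm ahead of it and the grasp point (between the pads) lies 11 mm behind it; z points along the fingers, y is the line along which they close (so a half turn about z gives the same grasp; the last joint's range is limited). The gripper opens to 88 mm and grips with 3 to 60 N. Pads are 19 mm wide; open, the fingers measure 130 mm over their backs; the gripper's body (78 mm by 193 mm) begins 47 mm behind the grasp point.
Start: joints at [-47.55, 20.546, 0.682, 0, -70.136, -16.507], TCP at [0.295, -0.607, 0.235] pointing down, gripper open.
Joint ranges: [-176.03, 176.03], [-82.01, 121.73], [-58.28, 71.71], [-173.87, 95.51], [-174.79, -0.11], [-173.66, 173.66]. Speed limits (degrees/s): [136.94, 136.94, 172.46, 180, 180, 180].

INTERFACE

Orientations are given as [roll, pitch, yaw] about the fixed x, y, z axes, in that order (R = Rz(yaw) Ry(pitch) Rx(roll)).
In Python, from plant import r gives the robot as it stands.
- The arm moves only by the tool carry_out, never from a script. Its argument "targets" is a list of rows, each a list of 6 numbers: the shift along the tool's x, y, z scaled (see below), then the turn, a rotation vector about the tool's x, y, z scaled (see below). A call has 1 to 5 rows; each row shifts and turns the commanded pose from where the row before left it, along the tool's axes as they then stand; what a row does not reach is not made up. The controller multiplies each number of a shift by 0.5 m and each number of a turn by 60 degrees. A row lasts 1/8 s, in which the tool goes at most 62.5 mm and 10.7 degrees, less where a joint would pass 70% of its speed; a pose out of reach is approached as far as the arm can. A call with a number of a shift or a turn outside -1 to 1 is refused whole. A call with a gripper value outside its range is refused whole. "hand" is the opening, from 0 (shut) to 1 (fully open), set as the call begins (left out, the last holds). The fingers move at their own pace and stop on an object; "squeeze" is the grip in N (left out, the last holds). Time passes only in rows, so rows that do not move let the fingers close. It gives the time, the measured TCP pose, the force, the opening and the grip force at its end, in the units of the state.
- r.get_state(): the state, without advancing time (a new reading comes with each control period).
- r.capture(name): name is "scene" or "top" or "wrist"; returns the picture (420x560x3 uint8, red, green, blue); there is no depth.
- r.camera_info(name): a dict with "K" (3x3 intrinsics, pixels), "eye" and "attitude" of the camera in the world. Camera axes: x right, y down, z forward; pixel columns grow to the right and rows downward; lengths in m; the calibration is good to about 2 mm. A picture is of the moment at which its call begins: read the wrist's pose just before it. camera_info takes no time and is no camera call; for the wrist camera it gives the pose at the moment of the call.
- r.close_job(): hands the job in; it is judged then, once.
The state is a dict: "time_s": time; "joints": joint angles; "qd": joint speeds; "joint_torque": joint torques, N m; "tcp_pos": TCP position; "eef_rot": TCP orientation; "contact_force": force on the tool from outside, world axes, zero at the start; "moment": the same for the moment, N m; "gripper_width": finger opening in m; "gripper_force": force on a finger pad.
Only numpy, scipy, OpenCV 4.12 (cv2) and the standard library are available. Lean on these libraries where they do the work, as an engineer would, in place of code of your own. Each camera call takes 0.05 s, during which the arm holds its last target. There are 200 camera calls.

TASK

Lock the small indexing fixture on the desk at its home position: turn its round table by the bar grip until the keeper on the table faces the bolt, then slide the bolt by its upright knob fully home into the keeper. Let go, and leave the shaft, the V-block and the pen where they lie.

Things in the scene. Friction and masses are not known exactly. Their poses are not given: they have to be found in the camera images.
- lock_fixture: grey base plate of the indexing fixture, 240 x 100 x 10 mm, fixed to the desk; position and heading vary. Origin on its underside, on the centre line. Own +x runs along the plate from the bolt to the table (plate: x -135 to +105 mm, y +-50 mm), z up. The table turns about the vertical axis at x = +52 mm; the bolt lies on the centre line at z = 29 mm.
- index_table (a joint): angle of the round aluminium table (90 mm diameter, top face 21 mm above the desk) about the vertical, rad, positive anticlockwise from above, range -1.7 to 1.7. At 0 the keeper faces the bolt straight. Starts at +0.5 to +1.35, stays where it is left, takes about 0.05 N m to turn. If it is up to 0.1 off, the keeper's flared mouth guides the bolt in and turns the table the rest.
- table_grip (a point): middle of the top of the table's black bar grip, on the turning axis, 68 mm above the desk. The bar is 40 mm long, 12 mm wide and 42 mm high (26 to 68 mm above the desk). This frame turns with the table: the bar lies along its own x axis, the keeper is on its -x side.
- keeper_mouth (a point): middle of the mouth of the steel keeper on the table, 40 mm from the turning axis, 29 mm above the desk; turns with the table, own -x points out of the mouth. The keeper has two cheeks with a straight gap of 16 mm, a flared mouth at the rim and a strap over the top (40 mm above the desk); it spans radius 22 to 43 mm.
- lock_bolt (a joint): travel of the steel barrel bolt (10 mm diameter, round nose), m: 0 fully drawn back (starts at 0 to 0.003), 0.030 fully home in the keeper, against a hard stop. Grows as the bolt moves along the fixture's +x, towards the table; takes about 2 N, stays where it is left. Bolt and keeper collide: it goes home only if the keeper faces it.
- bolt_knob (a point): middle of the top of the bolt's black upright cylindrical knob, 74 mm above the desk; knob 18 mm in diameter, 28 mm high (46 to 74 mm above the desk), on a 10 mm stem; moves with the bolt. It is 127 mm from the table's axis with the bolt drawn back (fixture x = -75 mm), 97 mm at home (x = -45 mm). Axes parallel to the fixture's.
- bolt_tip (a point): nose of the bolt, 29 mm above the desk; 52 mm from the table's axis drawn back, 22 mm at home. The bolt runs in two fixed steel saddles, 26 mm wide, tops 38 mm above the desk, centred at x = -14 and x = -94 mm of the fixture.
- sample_shaft: bystander: loose stepped steel shaft, 110 mm long, 25 mm thick, lying on the desk to the right of the fixture; origin at the centre of its underside. Leave it alone.
- v_block: bystander: loose steel V-block, 45 x 40 x 32 mm, on the desk to the right; origin at the centre of its underside. Leave it alone.
- ball_pen: bystander: loose black pen, 145 mm long, 9 mm thick, lying along the desk's front edge; origin at the centre of its underside. Leave it alone.

How it is judged (in metres and radians):
On the way:
1. the table is turned so that the keeper faces the drawn-back bolt (within 0.2 rad) (value of joint index_table between -0.2 and 0.2 rad and value of joint lock_bolt below 0.015 m), for 0.1 s.
At the end, for the whole second after the job is handed in: The bolt is home in the keeper (within 4 mm of its 30 mm stop) and stays there, with the table within 0.13 rad of its home angle (value of joint lock_bolt above 0.026 m and value of joint index_table between -0.13 and 0.13 rad); the robot touches nothing.
It fails at once if a bystander (shaft, V-block or pen) is moved by more than 25 mm (distance of any of sample_shaft, v_block, ball_pen from where it was at the start of the episode above 0.025 m).
It also fails if it takes over 45 s, if anything falls off the work surface, if the arm or the gripper's body presses on something with over 40 N, if the wrist force passes 120 N, or if a joint passes its speed limit or range.

## Working session

There is one attempt and no reset: what is moved stays moved. The work goes in short steps, Python scripts to look and compute and a tool call to move; the robot and the scene stay as the last step left them, time stands still between calls to the robot, and variables do not carry over. Pictures are saved under pics/ and viewed, at most 10 in all, crops included, and the job is handed in when it is done.

Besides the shell and the picture viewer there is one more tool, called as name([rows], argument=value, ...), one row to a line, values as JSON. carry_out: Moves the arm, as the interface text tells. Its arguments: {"type":"object","properties":{"targets":{"type":"array","items":{"type":"array","items":{"type":"number","minimum":-1,"maximum":1}}},"hand":{"type":"number"},"squeeze":{"type":"number"}},"required":["targets"]}

```bash
mkdir -p pics
python3 - <<'E'
from plant import r
import cv2
s=r.get_state();print(s)
for n in("scene","top"):
    print(n,r.camera_info(n)); cv2.imwrite(f"pics/{n}0.png",cv2.cvtColor(r.capture(n),cv2.COLOR_RGB2BGR))
E
```

```text
{'time_s': 0.0, 'joints': array([-4.75511212e+01,  2.05902233e+01,  6.33467166e-01, -2.04861174e-02,
       -7.01353273e+01, -1.65074973e+01]), 'qd': array([-0.05495163,  0.10867319,  0.03275845,  0.03138154, -0.04173243,
        0.04615868]), 'joint_torque': array([-1.56618033e-03, -5.82715523e+01,  2.93035895e+01,  6.99687347e+00,
        6.42518105e-03, -1.58084058e-04]), 'tcp_pos': array([ 0.29505505, -0.60656577,  0.23363287]), 'eef_rot': array([ 1.79906239e+02, -7.70273522e-03, -1.54065589e+02]), 'contact_force': array([0.10128631, 0.31129441, 0.01736502]), 'moment': array([ 0.01919173, -0.05405491,  0.00989855]), 'gripper_force': 0.0, 'gripper_width': 0.08735696539770958}
scene {'K': array([[467.5748988 ,   0.        , 277.35051296],
       [  0.        , 467.5748988 , 209.67336248],
       [  0.        ,   0.        ,   1.        ]]), 'eye': array([4.23329104e-04, 6.05506263e-01, 6.05841893e-01]), 'attitude': array([-125.58827874,    0.61960927, -141.23294787])}
top {'K': array([[487.92888543,   0.        , 267.24659908],
       [  0.        , 487.92888543, 216.07772483],
       [  0.        ,   0.        ,   1.        ]]), 'eye': array([0.36853691, 0.02681169, 0.93658373]), 'attitude': array([-1.72932945e+02,  1.71463469e-01, -8.96322334e+01])}
```

View pics/top0.png

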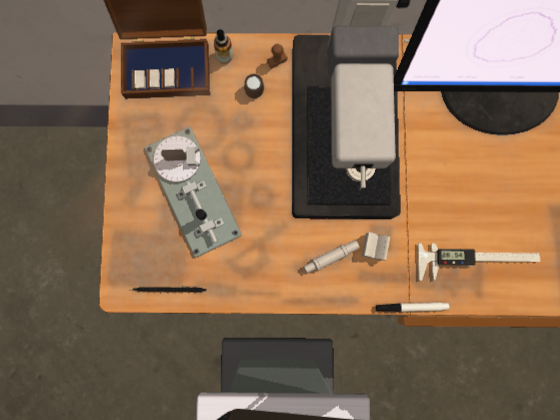

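The top view shows the fixture at the left: table near (177,158), knob near (201,214), keeper on the right of the bar grip. The shaft, V-block and pen are well clear of it. I'll enlarge the crop next.

Run:
```python
import cv2
a=cv2.imread("pics/top0.png")[120:265,135:250]
cv2.imwrite("pics/c1.png",cv2.resize(a,None,fx=4,fy=4,interpolation=cv2.INTER_CUBIC))
```

```text
(no output)
```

View pics/c1.png

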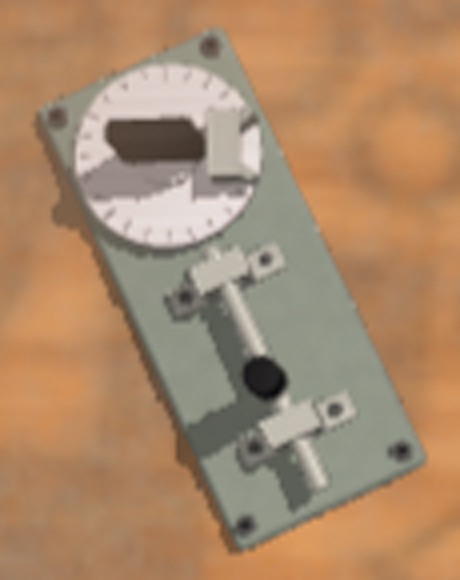

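View pics/scene0.png

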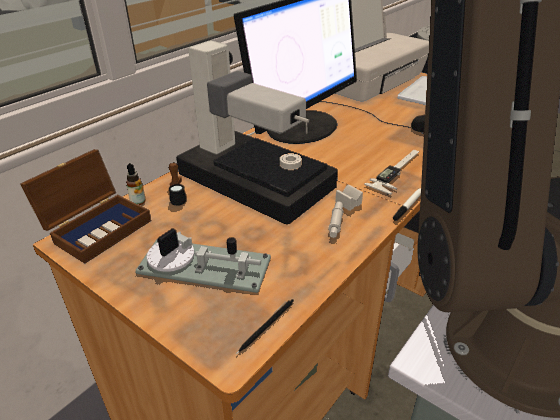

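```bash
cat > h.py <<'E'
import numpy as np
from scipy.spatial.transform import Rotation as R
from plant import r
def ray(cam,uv,z):
    c=cam if isinstance(cam,dict) else r.camera_info(cam)
    d=R.from_euler('xyz',c["attitude"],degrees=True).as_matrix()@np.linalg.inv(c["K"])@np.array([*uv,1.])
    e=np.array(c["eye"]); return e+d*(z-e[2])/d[2]
def proj(c,P):
    M=R.from_euler('xyz',c["attitude"],degrees=True).as_matrix()
    p=c["K"]@(M.T@(np.array(P)-c["eye"])); return p[:2]/p[2]
E
python3 - <<'E'
from h import *
P=dict(c1=((217,28),.01),c2=((40,108),.01),c3=((425,462),.01),c4=((238,545),.01),table=((168,156),.021),knob=((265,377),.074),keep=((224,144),.04),tipS=((219,268),.038),S2=((288,420),.038),barL=((107,137),.068))
W={}
for k,(uv,z) in P.items():
    W[k]=ray("top",(uv[0]/4+135-.4,uv[1]/4+120-.4),z); print(k,W[k].round(4))
a=lambda v:np.degrees(np.arctan2(v[1],v[0]))
print("head",a(W['c1']-W['c3']),a(W['c2']-W['c4']),a(W['table']-W['knob']),a(W['tipS']-W['S2']),a(W['c1']-W['c2'])+90,a(W['c3']-W['c4'])+90)
print([np.linalg.norm(x) for x in(W['c1']-W['c3'],W['c2']-W['c4'],W['table'][:2]-W['knob'][:2],W['tipS']-W['S2'],W['c1']-W['c2'],W['keep'][:2]-W['table'][:2])])
print("keeper dir",a(W['keep']-W['table']), 'plate c',sum(W[k] for k in('c1','c2','c3','c4'))/4)
E
```

```text
c1 [0.6591 0.185  0.01  ]
c2 [0.6184 0.2703 0.01  ]
c3 [0.4466 0.0804 0.01  ]
c4 [0.4066 0.1685 0.01  ]
table [0.5922 0.205  0.021 ]
knob [0.4787 0.1485 0.074 ]
keep [0.5934 0.1751 0.04  ]
tipS [0.5346 0.1763 0.038 ]
S2 [0.4633 0.1425 0.038 ]
barL [0.5894 0.224  0.068 ]
head 26.22248773092742 25.673503833525338 26.491527986952807 25.39439178139678 25.503224746476818 24.409024484596102
[np.float64(0.23689198312517745), np.float64(0.23502682153752946), np.float64(0.1267346598585347), np.float64(0.07889160801400018), np.float64(0.094455674660035), np.float64(0.029911049776580583)]
keeper dir -87.54759262210592 plate c [0.53267021 0.17603809 0.01      ]
```

```bash
cat >> h.py <<'E'
def plan(wps,step=.055,ang=9.5):
    """wps: (x,y,z,yaw) with tool down; prints rows for carry_out"""
    s=r.get_state(); p=np.array(s["tcp_pos"]); Rc=R.from_euler('xyz',s["eef_rot"],degrees=True)
    print("now",p.round(4),s["eef_rot"].round(2),"t",s["time_s"],"F",s["contact_force"].round(1),"w",s["gripper_width"])
    for w in wps:
        q=np.array(w[:3]); Rt=R.from_euler('xyz',[180,0,w[3]],degrees=True)
        rv=(Rc.inv()*Rt).as_rotvec(degrees=True); n=int(max(1,np.ceil(np.linalg.norm(q-p)/step),np.ceil(np.linalg.norm(rv)/ang)))
        print("->",w)
        for i in range(n):
            d=Rc.inv().apply((q-p)/n); print([float(x) for x in np.r_[d/.5,rv/n/60].round(3)]); Rc=Rc*R.from_rotvec(rv/n,degrees=True)
        p=q
E
python3 - <<'E'
from h import *
print(ray("top",(365,165),.2),ray("top",(363,187),.12),ray("top",(300,215),.05))
plan([(.33,-.28,.25,-174),(.42,0,.25,-174),(.5925,.205,.20,-88)])
E
```

```text
[ 0.54002044 -0.12045018  0.2       ] [ 0.52048582 -0.13235586  0.12      ] [ 0.48078147 -0.0297903   0.05      ]
now [ 0.2951 -0.6066  0.2337] [ 1.7992e+02 -1.0000e-02 -1.5406e+02] t 0.1 F [-0.1 -0.4 -0.5] w 0.08778598029915347
-> (0.33, -0.28, 0.25, -174)
[-0.058, 0.093, -0.005, 0.0, -0.0, 0.055]
[-0.053, 0.096, -0.005, 0.0, -0.0, 0.055]
[-0.047, 0.099, -0.005, 0.0, -0.0, 0.055]
[-0.041, 0.101, -0.005, 0.0, -0.0, 0.055]
[-0.035, 0.104, -0.005, 0.0, -0.0, 0.055]
[-0.029, 0.106, -0.005, 0.0, -0.0, 0.055]
-> (0.42, 0, 0.25, -174)
[-0.04, 0.09, 0.0, -0.0, 0.0, -0.0]
[-0.04, 0.09, 0.0, -0.0, 0.0, -0.0]
[-0.04, 0.09, 0.0, -0.0, 0.0, -0.0]
[-0.04, 0.09, 0.0, -0.0, 0.0, -0.0]
[-0.04, 0.09, 0.0, -0.0, 0.0, -0.0]
[-0.04, 0.09, 0.0, -0.0, 0.0, -0.0]
-> (0.5925, 0.205, 0.2, -88)
[-0.039, 0.037, 0.01, -0.0, 0.0, -0.143]
[-0.044, 0.031, 0.01, -0.0, 0.0, -0.143]
[-0.048, 0.024, 0.01, -0.0, 0.0, -0.143]
[-0.051, 0.017, 0.01, -0.0, 0.0, -0.143]
[-0.053, 0.009, 0.01, -0.0, 0.0, -0.143]
[-0.054, 0.001, 0.01, -0.0, 0.0, -0.143]
[-0.053, -0.007, 0.01, -0.0, 0.0, -0.143]
[-0.051, -0.015, 0.01, -0.0, 0.0, -0.143]
[-0.049, -0.023, 0.01, -0.0, 0.0, -0.143]
[-0.045, -0.03, 0.01, -0.0, 0.0, -0.143]
```

carry_out([
  [-0.058, 0.093, -0.005, 0, 0, 0.055],
  [-0.053, 0.096, -0.005, 0, 0, 0.055],
  [-0.047, 0.099, -0.005, 0, 0, 0.055],
  [-0.041, 0.101, -0.005, 0, 0, 0.055],
  [-0.035, 0.104, -0.005, 0, 0, 0.055],
], hand=0.55)

```text
time_s: 0.72
tcp_pos: [0.3238, -0.333, 0.2469]
eef_rot: [180.0, -0.0, -170.7]
contact_force: [1.5, 0.0, 0.3]
gripper_width: 0.0491
gripper_force: 0.0
```

carry_out([
  [-0.03, 0.105, -0.005, 0, 0, 0.055],
  [-0.04, 0.09, 0, 0, 0, 0],
  [-0.04, 0.09, 0, 0, 0, 0],
  [-0.04, 0.09, 0, 0, 0, 0],
  [-0.04, 0.09, 0, 0, 0, 0],
])

```text
time_s: 1.35
tcp_pos: [0.3905, -0.0913, 0.2496]
eef_rot: [180.0, 0.0, -173.9]
contact_force: [0.9, -0.1, 1.1]
gripper_width: 0.0481
gripper_force: 0.0
```

carry_out([
  [-0.04, 0.09, 0, 0, 0, 0],
  [-0.04, 0.09, 0, 0, 0, 0],
  [-0.039, 0.037, 0.01, 0, 0, -0.143],
  [-0.044, 0.031, 0.01, 0, 0, -0.143],
  [-0.048, 0.024, 0.01, 0, 0, -0.143],
])

```text
time_s: 1.98
tcp_pos: [0.473, 0.0633, 0.2342]
eef_rot: [180.0, -0.0, -147.8]
contact_force: [0.3, -0.7, -0.1]
gripper_width: 0.0479
gripper_force: 0.0
```

carry_out([
  [-0.051, 0.017, 0.01, 0, 0, -0.143],
  [-0.053, 0.009, 0.01, 0, 0, -0.143],
  [-0.054, 0.001, 0.01, 0, 0, -0.143],
  [-0.053, -0.007, 0.01, 0, 0, -0.143],
  [-0.051, -0.015, 0.01, 0, 0, -0.143],
])

```text
time_s: 2.6
tcp_pos: [0.5591, 0.1659, 0.209]
eef_rot: [180.0, -0.0, -104.9]
contact_force: [0.5, -0.7, 0.6]
gripper_width: 0.0481
gripper_force: 0.0
```

Run:
```python
from h import *
import cv2,pickle
s=r.get_state();c=r.camera_info("wrist");pickle.dump(c,open("w1.pkl","wb"))
cv2.imwrite("pics/w1.png",cv2.cvtColor(r.capture("wrist"),cv2.COLOR_RGB2BGR))
print(c)
for n,P in dict(axis21=(.5925,.205,.021),grip=(.5925,.205,.068),knob=(.4785,.149,.074)).items(): print(n,proj(c,P).round(1))
plan([(.5925,.205,.15,-88)])
```

```text
{'K': array([[323.41445526,   0.        , 283.66010841],
       [  0.        , 323.41445526, 207.31249521],
       [  0.        ,   0.        ,   1.        ]]), 'eye': array([0.53966881, 0.09588462, 0.35864243]), 'attitude': array([ 1.64003000e+02, -6.84599521e-02,  1.65106065e+02])}
axis21 [262.5 226.7]
grip [259.5 242.9]
knob [366.3 156.8]
now [0.5608 0.1677 0.208 ] [ 1.7998e+02 -4.0000e-02 -1.0447e+02] t 2.65 F [3.6 3.  0.2] w 0.04824585328190725
-> (0.5925, 0.205, 0.15, -88)
[-0.044, -0.021, 0.058, 0.0, -0.0, -0.137]
[-0.04, -0.028, 0.058, 0.0, -0.0, -0.137]
```

View pics/w1.png

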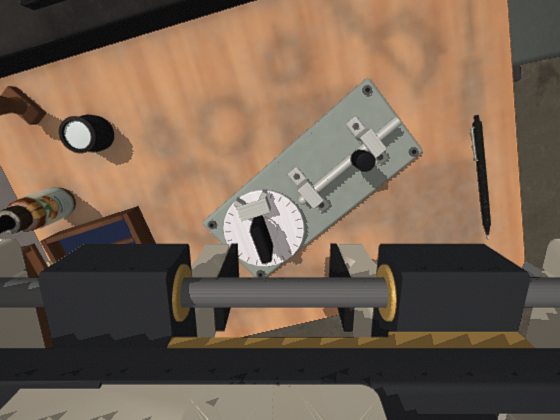

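The wrist view shows the disc centre near (264,229), the keeper strap near (255,208), the knob top near (363,159) and the bar end near (268,260). All are within about 3 px of the predictions.

Run:
```python
from h import *
import pickle
c=pickle.load(open("w1.pkl","rb"))
A=ray(c,(264,228.5),.021);K=ray(c,(255,208),.04);N=ray(c,(363,159),.074);B=ray(c,(268,261),.068);print(A,K,N,B)
a=lambda v:np.degrees(np.arctan2(v[1],v[0]));print(a(K-A),a(A-N),a(B-A),np.linalg.norm((A-N)[:2]))
plan([(.592,.2045,.13,-88),(.592,.2045,.05,-88)])
```

```text
[0.591455   0.20750905 0.021     ] [0.59136891 0.17740968 0.04      ] [0.48163836 0.15011114 0.074     ] [0.58969301 0.22551921 0.068     ]
-90.16388911594008 27.594740603988207 95.58765862997217 0.12391212927137621
now [0.5608 0.1677 0.208 ] [ 1.7998e+02 -4.0000e-02 -1.0447e+02] t 2.65 F [3.6 3.  0.2] w 0.04824585328190725
-> (0.592, 0.2045, 0.13, -88)
[-0.043, -0.021, 0.078, 0.0, -0.0, -0.137]
[-0.04, -0.027, 0.078, 0.0, -0.0, -0.137]
-> (0.592, 0.2045, 0.05, -88)
[0.0, -0.0, 0.08, -0.0, 0.0, -0.0]
[0.0, -0.0, 0.08, -0.0, 0.0, -0.0]
```

carry_out([
  [-0.043, -0.021, 0.078, 0, 0, -0.137],
  [-0.04, -0.027, 0.078, 0, 0, -0.137],
  [0, 0, 0, 0, 0, 0],
  [0, 0, 0, 0, 0, 0],
])

```text
time_s: 3.15
tcp_pos: [0.5903, 0.2012, 0.1318]
eef_rot: [180.0, -0.0, -88.9]
contact_force: [-1.0, 0.5, -0.0]
gripper_width: 0.048
gripper_force: 0.0
```

Run:
```python
from h import *
plan([(.592,.2055,.05,-88)])
```

```text
now [0.5903 0.2012 0.1318] [ 1.7998e+02 -3.0000e-02 -8.8870e+01] t 3.15 F [-1.   0.5 -0. ] w 0.048005597477785704
-> (0.592, 0.2055, 0.05, -88)
[-0.004, -0.002, 0.082, 0.0, -0.0, -0.007]
[-0.004, -0.002, 0.082, 0.0, -0.0, -0.007]
```

carry_out([
  [-0.004, -0.002, 0.082, 0, 0, -0.007],
  [-0.004, -0.002, 0.082, 0, 0, -0.007],
  [0, 0, 0, 0, 0, 0],
])

```text
time_s: 3.52
tcp_pos: [0.5908, 0.2043, 0.0485]
eef_rot: [179.8, -0.1, -88.0]
contact_force: [-0.5, -0.2, 0.3]
gripper_width: 0.0483
gripper_force: 0.0
```

carry_out([
  [0, 0, 0, 0, 0, 0],
  [0, 0, 0, 0, 0, 0],
  [0, 0, 0, 0, 0, 0],
  [0, 0, 0, 0, 0, 0],
  [0, 0, 0, 0, 0, 0],
], hand=0, squeeze=12)

```text
time_s: 4.15
tcp_pos: [0.5933, 0.2057, 0.0504]
eef_rot: [-179.9, 0.0, -87.9]
contact_force: [3.4, -1.5, 3.1]
gripper_width: 0.0119
gripper_force: 12.0
```

Run:
```python
from h import *
plan([])
```

```text
now [0.5933 0.2057 0.0504] [-1.7989e+02  3.0000e-02 -8.7910e+01] t 4.15 F [ 3.4 -1.5  3.1] w 0.01194933642830416
```

carry_out([
  [0, 0, 0, 0, 0, 0.14],
  [0, 0, 0, 0, 0, 0.14],
  [0, 0, 0, 0, 0, 0.14],
  [0, 0, 0, 0, 0, 0.14],
  [0, 0, 0, 0, 0, 0.14],
])

```text
time_s: 4.78
tcp_pos: [0.5928, 0.2059, 0.0504]
eef_rot: [-180.0, 0.1, -130.2]
contact_force: [-1.1, 0.3, 5.2]
gripper_width: 0.0119
gripper_force: 12.0
```

carry_out([
  [0, 0, 0, 0, 0, 0.14],
  [0, 0, 0, 0, 0, 0.14],
  [0, 0, 0, 0, 0, 0.12],
  [0, 0, 0, 0, 0, 0],
  [0, 0, 0, 0, 0, 0],
])

```text
time_s: 5.4
tcp_pos: [0.5925, 0.2062, 0.0503]
eef_rot: [180.0, 0.1, -153.9]
contact_force: [-1.6, 1.5, 5.5]
gripper_width: 0.0119
gripper_force: 12.0
```

Run:
```python
from h import *
import cv2
s=r.get_state();print(s["moment"],s["contact_force"])
plan([])
a=r.capture("wrist");cv2.imwrite("pics/w2.png",cv2.cvtColor(a,cv2.COLOR_RGB2BGR))
```

```text
[ 0.61916476  0.65224421 -0.04600368] [-1.57849718  1.52469471  5.49806983]
now [0.5925 0.2062 0.0503] [ 1.7998e+02  7.0000e-02 -1.5392e+02] t 5.4 F [-1.6  1.5  5.5] w 0.011925021408753959
```

View pics/w2.png

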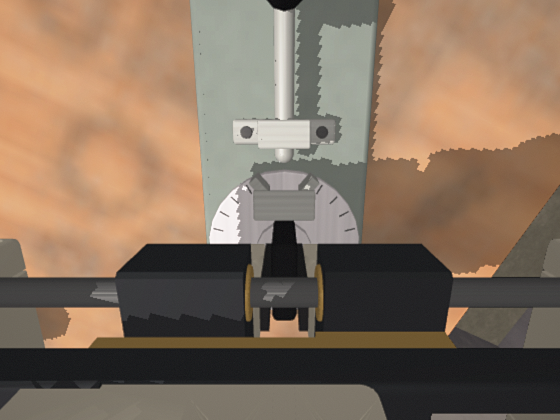

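The wrist view shows the keeper (column about 284) in line with the bolt (column about 284), and the table is aligned. Next: release, lift and go to the knob.

carry_out([
  [0, 0, 0, 0, 0, 0],
  [0, 0, 0, 0, 0, 0],
  [0, 0, 0, 0, 0, 0],
  [0, 0, -0.08, 0, 0, 0],
  [0, 0, -0.08, 0, 0, 0],
], hand=0.55)

```text
time_s: 6.08
tcp_pos: [0.5919, 0.2052, 0.1299]
eef_rot: [-180.0, -0.1, -153.9]
contact_force: [0.2, 0.5, -0.0]
gripper_width: 0.048
gripper_force: 0.0
```

carry_out([
  [0.08, 0, 0, 0, 0, 0],
  [0.08, 0, 0, 0, 0, 0],
  [0.09, 0, 0, 0, 0, 0],
  [0, 0, 0, 0, 0, 0],
  [0, 0, 0, 0, 0, 0],
])

```text
time_s: 6.7
tcp_pos: [0.4806, 0.1509, 0.1301]
eef_rot: [180.0, 0.1, -153.9]
contact_force: [0.3, 1.2, -0.5]
gripper_width: 0.0484
gripper_force: 0.0
```

Run:
```python
from h import *
import cv2
plan([(.479,.150,.052,-154)])
c=r.camera_info("wrist");a=r.capture("wrist");cv2.imwrite("pics/w3.png",cv2.cvtColor(a,cv2.COLOR_RGB2BGR))
print(proj(c,(.479,.15,.074)))
```

```text
now [0.4806 0.1509 0.1301] [ 1.8000e+02  7.0000e-02 -1.5392e+02] t 6.7 F [ 0.3  1.2 -0.5] w 0.04838834119785938
-> (0.479, 0.15, 0.052, -154)
[0.002, -0.0, 0.078, 0.0, 0.001, 0.001]
[0.002, -0.0, 0.078, 0.0, 0.001, 0.001]
[280.41814025 225.84191728]
```

View pics/w3.png

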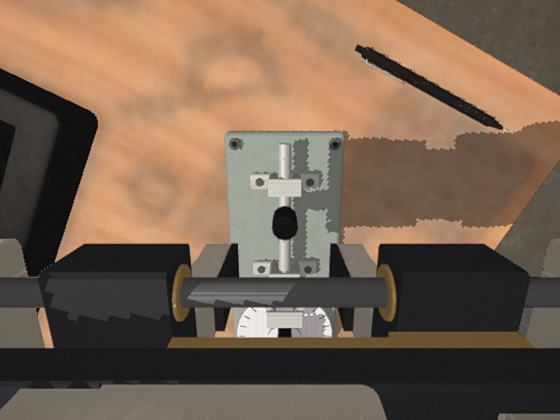

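The knob top is at (285,228), on the jaw centre line (column about 284). I can descend and grip.

carry_out([
  [0, 0, 0.078, 0, 0, 0],
  [0, 0, 0.078, 0, 0, 0],
  [0, 0, 0, 0, 0, 0],
])

```text
time_s: 7.12
tcp_pos: [0.4789, 0.1496, 0.049]
eef_rot: [-179.9, -0.3, -154.0]
contact_force: [0.1, -0.2, 0.2]
gripper_width: 0.048
gripper_force: 0.0
```

carry_out([
  [0, 0, 0, 0, 0, 0],
  [0, 0, 0, 0, 0, 0],
  [0, 0, 0, 0, 0, 0],
  [0, 0, 0, 0, 0, 0],
  [0, 0, 0, 0, 0, 0],
], hand=0, squeeze=20)

```text
time_s: 7.75
tcp_pos: [0.4803, 0.1512, 0.0524]
eef_rot: [180.0, 0.1, -153.9]
contact_force: [-4.2, 2.6, 6.1]
gripper_width: 0.0176
gripper_force: 20.0
```

carry_out([
  [-0.01, 0, 0, 0, 0, 0],
  [-0.01, 0, 0, 0, 0, 0],
  [-0.01, 0, 0, 0, 0, 0],
  [-0.01, 0, 0, 0, 0, 0],
  [0, 0, 0, 0, 0, 0],
])

```text
time_s: 8.38
tcp_pos: [0.4989, 0.1604, 0.0524]
eef_rot: [180.0, 0.1, -153.9]
contact_force: [-1.5, 3.1, 4.2]
gripper_width: 0.0174
gripper_force: 20.0
```

carry_out([
  [-0.008, 0, 0, 0, 0, 0],
  [-0.008, 0, 0, 0, 0, 0],
  [0, 0, 0, 0, 0, 0],
])

```text
time_s: 8.75
tcp_pos: [0.506, 0.1638, 0.0524]
eef_rot: [180.0, 0.1, -153.9]
contact_force: [-2.2, 4.2, 4.9]
gripper_width: 0.0173
gripper_force: 20.0
```

carry_out([
  [-0.004, 0, 0, 0, 0, 0],
  [-0.004, 0, 0, 0, 0, 0],
  [0, 0, 0, 0, 0, 0],
])

```text
time_s: 9.12
tcp_pos: [0.5063, 0.1639, 0.0522]
eef_rot: [180.0, -0.2, -154.0]
contact_force: [-15.1, 2.1, 18.0]
gripper_width: 0.0175
gripper_force: 20.0
```

Run:
```python
from h import *
import cv2
plan([])
c=r.camera_info("top");a=r.capture("top");cv2.imwrite("pics/t2.png",cv2.resize(cv2.cvtColor(a,cv2.COLOR_RGB2BGR)[120:265,135:250],None,fx=4,fy=4))
```

```text
now [0.5063 0.1639 0.0522] [ 179.98   -0.23 -153.95] t 9.125 F [-15.1   2.1  18. ] w 0.01752819822968257
```

The bolt is against its hard stop: the TCP stalled and the force rose to about 15 N. Release and lift.

carry_out([
  [0, 0, 0, 0, 0, 0],
  [0, 0, 0, 0, 0, 0],
  [0, 0, 0, 0, 0, 0],
  [0, 0, -0.08, 0, 0, 0],
  [0, 0, -0.08, 0, 0, 0],
], hand=0.55)

```text
time_s: 9.8
tcp_pos: [0.5085, 0.1642, 0.1319]
eef_rot: [-180.0, -0.1, -153.9]
contact_force: [1.0, 0.4, -0.1]
gripper_width: 0.0479
gripper_force: 0.0
```

carry_out([
  [0.05, 0, -0.08, 0, 0, 0],
  [0.05, 0, -0.08, 0, 0, 0],
  [0, 0, 0, 0, 0, 0],
  [0, 0, 0, 0, 0, 0],
])

```text
time_s: 10.3
tcp_pos: [0.4638, 0.1426, 0.2114]
eef_rot: [180.0, 0.0, -153.9]
contact_force: [0.4, -0.4, 0.1]
gripper_width: 0.0479
gripper_force: 0.0
```

Run:
```python
from h import *
import cv2
plan([])
c=r.camera_info("wrist");a=r.capture("wrist");cv2.imwrite("pics/w4.png",cv2.cvtColor(a,cv2.COLOR_RGB2BGR))
A=np.array((.5925,.206));u=np.array((np.cos(np.radians(26)),np.sin(np.radians(26))))
print(proj(c,(*(A-.097*u),.074)),proj(c,(*(A-.127*u),.074)))
```

```text
now [0.4638 0.1426 0.2114] [ 1.7998e+02  2.0000e-02 -1.5395e+02] t 10.3 F [ 0.4 -0.4  0.1] w 0.047934828363462606
[281.92441705 245.54247128] [281.92938519 215.60036933]
```

View pics/w4.png

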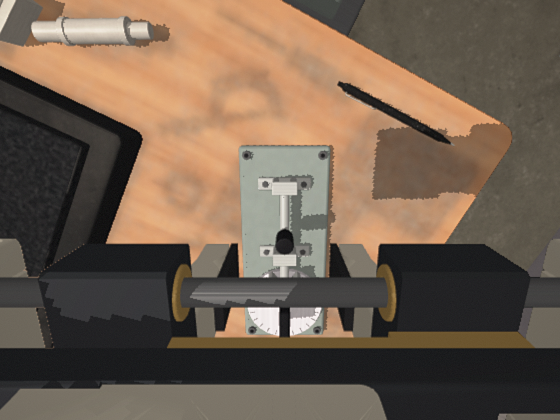

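The knob is at (285,243), where home is predicted (row 245; drawn back would be row 216). It sits right behind the front saddle and the table is aligned. The robot is clear and the bystanders are untouched.

```bash
python3 -c "
from plant import r
print(r.close_job())"
```

```text
the job is handed in; nothing more can be done
None
```

I turned the table so the keeper faces the bolt, slid the bolt to its hard stop in the keeper, let go and handed the job in at about 10 s; the shaft, V-block and pen were not touched, and no verdict came back.

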